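Switch on the pump under the red guard and pin the guard shut

ROBOT

A 6-joint arm with a two-finger parallel gripper is mounted at the origin on a cart in front of the work surface, level with it; the furniture and walls round the work are solid. World frame = base frame: x ahead of the robot, y to its left, z up, the work surface at z = 0. Lengths are in m, angles in rad, forces in N, time in s.
With the tool pointing down it reaches from about 0.425 to 0.95 m from the base axis. Payload 3.5 kg.
Tool frame: the origin (TCP) lies midway between the tips of the shut fingers; the grasp point (between the pads) lies 19 mm behind it; z points along the fingers, y is the line along which they close (so a half turn about z gives the same grasp; the last joint's range is limited). The gripper opens to 85 mm and grips with 20 to 120 N. Pads are 22 mm wide; open, the fingers measure 114 mm over their backs; the gripper's body (76 mm by 85 mm) begins 54 mm behind the grasp point. The pads swing forward as they close: fully open they stand 13 mm farther back than shut.
Start: joints at [-1.476, 0.286, 1.577, -0, 1.279, -0.15], TCP at [0.164, -0.655, 0.231] pointing down, gripper open.
Joint ranges: [-2.77, 2.77], [-0.9, 2.22], [0.21, 2.48], [-1.53, 4.67], [0.24, 2.81], [-2.84, 2.84]. Speed limits (rad/s): [2.79, 2.79, 3.14, 3.14, 3.14, 3.14].

INTERFACE

Orientations are given as a unit quaternion [x, y, z, w].
In Python, from plant import get_state, read_camera, ctrl gives the robot as it stands.
- The arm moves only by the shell command python3 -m crank 'ROWS' [FORCE]. ROWS is JSON, a list of rows, each a list of 3 entries, a list of its own where there are three numbers: the shift along the tool's x, y, z in mm, then the turn about the tool's z in degrees, then the closure in counts, from 0 (fully open) to 255 (shut). In form: [[[tx, ty, tz], yaw, claw], ...]. A call has 1 to 10 rows; each row is the pose to reach, as a shift and turn from the pose commanded when the call began, along the tool's axes at that moment; what a row does not reach only later rows make up. A row lasts 1/10 s, in which the tool goes at most 50 mm and 8.59 degrees, less where a joint would pass 70% of its speed; a pose out of reach is approached as far as the arm can. A call with a gripper value outside its range is refused whole. The fingers move at their own pace and stop on an object; FORCE is the grip in N (left out, the last holds). Time passes only in rows, so rows that repeat a pose let the fingers close. It gives the time, the measured TCP pose, the force, the opening and the grip force at its end, in the units of the state.
- get_state(): the state, without advancing time (a new reading comes with each control period).
- read_camera(name): name is "side" or "top"; returns a dict with "frame" (480x640x3 uint8, blue, green, red), "range_z" (480x640 float32, m along the optical axis (not along the pixel's ray), 0 where there is no reading), "vfov" (degrees; the focal length in pixels is half the picture's height over the tangent of half this angle, whatever the lens; pixels are square), "cx", "cy" (the principal point, pixels), "origin" and "orientation" of the camera in the world. Camera axes: x right, y down, z forward; pixel columns grow to the right and rows downward; lengths in m; the calibration is good to about 2 mm. A picture is of the moment at which its call begins.
- ctrl.sign_off(): hands the job in; it is judged then, once.
The state is a dict: "time": time; "qpos": joint angles; "dq": joint speeds; "joint_efforts": joint torques, N m; "eef_pos": TCP position; "tcp_rot": TCP orientation; "contact_force": force on the tool from outside, world axes, zero at the start; "wrist_torque": the same for the moment, N m; "opening": opening from 0.0 (shut) to 1.0 (fully open); "finger_force": force on a finger pad.
Only numpy, scipy, OpenCV 4.12 (cv2) and the standard library are available. Lean on these libraries where they do the work, as an engineer would, in place of code of your own. Each camera call takes 0.05 s, during which the arm holds its last target. There are 200 camera calls.

TASK

Switch on the pump with the red guard: lift its sprung hood by the lip, push the toggle underneath fully over to the rear, and let the hood drop shut again. Then take the yellow lock pin from its park and put it down through the holes in the red hood's ear and the box's ear until its collar sits on the ear, and let go. Leave the blue guard shut, and do not shift or knock over the things standing around.

Things in the scene. Friction and masses are not known exactly. Their poses are not given: they have to be found in the camera images.
- red_unit: Pump control box with the red guard hood, fixed to the worktop: grey box, 92 (x) x 90 (y) x 45 mm (top at z 45). Origin on the worktop; the box spans x -32..+60 and y -45..+45 mm. Its -x side is the front (towards the robot, yawed up to 0.25 rad either way from the robot's x), z up. The two control boxes are alike except for the colour of the hood.
- red_cover (a joint): red guard hood, hinge in rad: 0 = shut, grows as its front rises, to 1.6. A spring and its weight shut it again at once when it is let go (needs about 1 N up at the lip to open, 2 N at 0.9 rad). Shell 3 mm thick, inside 66 mm wide, its top 113 mm above the worktop; spans box-frame x -47..+35 and y -36..+36 mm when shut, open underneath, with a front wall and two side walls.
- red_lip (a point): middle of the front edge of the red hood's lift lip: tongue 60 mm wide (y), 5 thick, 9 mm proud of the foot of the hood's front wall. Shut: box-frame x -56, y 0, z 49.5 mm (underside 47), 24 mm beyond the box's front, only worktop below it: a shut fingertip tilted 20 to 45 degrees (from straight down) goes under it from the front, lifts it, and can push the toggle while the lip rests on the finger. 86 mm from the hinge.
- red_hinge (a point): middle of the red hood's hinge line (along y), at the rear: box frame x +30, y 0, z 50 mm; fixed.
- red_toggle (a joint): toggle lever under the hood, hinge in rad: 0 = off, leaning 0.25 rad towards the front of the box; 0.5 = on, leaning 0.25 rad towards the rear (end stop). It stays where it is left (friction; 1 to 2 N at its tip, pushed to the rear, moves it).
- red_toggle_tip (a point): top of that toggle: black paddle 8 (x) x 16 (y) x 18 mm high on a steel stem. The toggle pivots at box-frame x -15, y 0, z 47 mm, its top 58 mm from the pivot.
- red_hole (a point): centre, at the upper face, of the 12 mm hole in the ear on the +y side of the red hood (ear 28 x 28 x 5 mm). Shut, it is at box-frame x -10, y +68, z 52 mm, right above a like hole in a 6 mm steel ear of the box (its top at z 39 mm). The hood's side wall stands 32 mm away on the -y side of the hole, 61 mm higher than the ear, so fingers round the pin must stand before and behind it (along the box's x).
- blue_unit: Pump control box with the blue guard hood, fixed to the worktop: grey box, 92 (x) x 90 (y) x 45 mm (top at z 45). Origin on the worktop; the box spans x -32..+60 and y -45..+45 mm. Its -x side is the front (towards the robot, yawed up to 0.25 rad either way from the robot's x), z up. The two control boxes are alike except for the colour of the hood.
- blue_cover (a joint): blue guard hood, hinge in rad: 0 = shut, grows as its front rises, to 1.6. A spring and its weight shut it again at once when it is let go (needs about 1 N up at the lip to open, 2 N at 0.9 rad). Shell 3 mm thick, inside 66 mm wide, its top 113 mm above the worktop; spans box-frame x -47..+35 and y -36..+36 mm when shut, open underneath, with a front wall and two side walls.
- blue_lip (a point): middle of the front edge of the blue hood's lift lip: tongue 60 mm wide (y), 5 thick, 9 mm proud of the foot of the hood's front wall. Shut: box-frame x -56, y 0, z 49.5 mm (underside 47), 24 mm beyond the box's front, only worktop below it: a shut fingertip tilted 20 to 45 degrees (from straight down) goes under it from the front, lifts it, and can push the toggle while the lip rests on the finger. 86 mm from the hinge.
- blue_hinge (a point): middle of the blue hood's hinge line (along y), at the rear: box frame x +30, y 0, z 50 mm; fixed.
- blue_toggle (a joint): toggle lever under the hood, hinge in rad: 0 = off, leaning 0.25 rad towards the front of the box; 0.5 = on, leaning 0.25 rad towards the rear (end stop). It stays where it is left (friction; 1 to 2 N at its tip, pushed to the rear, moves it).
- blue_toggle_tip (a point): top of that toggle: black paddle 8 (x) x 16 (y) x 18 mm high on a steel stem. The toggle pivots at box-frame x -15, y 0, z 47 mm, its top 58 mm from the pivot.
- blue_hole (a point): centre, at the upper face, of the 12 mm hole in the ear on the +y side of the blue hood (ear 28 x 28 x 5 mm). Shut, it is at box-frame x -10, y +68, z 52 mm, right above a like hole in a 6 mm steel ear of the box (its top at z 39 mm). The hood's side wall stands 32 mm away on the -y side of the hole, 61 mm higher than the ear, so fingers round the pin must stand before and behind it (along the box's x).
- pin_head (a point): centre of the yellow knob of the lock pin, half-way up the knob; z along the pin, away from its tip. Knob: 18 mm diameter, 36 mm tall, with a 22 mm collar, 4 mm thick, at its foot (18 mm below this point). Below the collar a steel shank 8 mm in diameter, 32 mm long, with a tapered tip; the tip is 50 mm below this point. It starts upright in the park, its collar on the park's top. 50 g.
- park: pin park, fixed: grey plate 60 x 60 x 8 mm with an aluminium post 26 x 26 mm, its top 40 mm above the worktop, with an upright 11 mm hole. Origin on the worktop under the hole.
- amber: loose brown glass bottle with black cap, 52 mm diameter, 102 mm tall, origin at the centre of its foot. Stands where the park does not: one of the two is between the boxes, the other near the tote at the right.
- white: loose white bottle with red cap, 42 mm diameter, 78 mm tall, behind and between the boxes, origin at its foot.
- beaker: loose clear beaker, 54 mm diameter, 68 mm tall, behind and between the boxes, origin at its foot.
- foil: loose foil-wrapped flask, 61 mm diameter, 84 mm tall, at the back left, origin at its foot.
- timer: loose white bench timer, 62 x 68 x 18 mm, lying near the front edge at the left, origin at its underside.
- marker_red: loose red marker pen, 138 mm long, 14 mm thick, lying near the front edge, origin at its underside.

How it is judged:
By the outcome, as a careful person would: the job done as asked, in the order asked, and still so for the second after the job is handed in, with the robot touching nothing.
It also fails if it takes over 64 s, if anything falls off the work surface, if the arm or the gripper's body presses on something with over 40 N, if the wrist force passes 120 N, or if a joint passes its speed limit or range.

## Working session

There is one attempt and no reset: what is moved stays moved. The work goes in short steps, Python scripts to look and compute and a shell command to move; the robot and the scene stay as the last step left them, time stands still between calls to the robot, and variables do not carry over. Pictures are saved under pics/ and viewed, at most 10 in all, crops included, and the job is handed in when it is done.

```bash
ls; mkdir -p pics
cat > h.py <<'E'
import numpy as np, cv2
from scipy.spatial.transform import Rotation as R
from plant import get_state, read_camera, ctrl
def cam(n):
    c=read_camera(n); h=c["frame"].shape[0]; c["f"]=h/2/np.tan(np.radians(c["vfov"])/2); c["R"]=R.from_quat(c["orientation"]).as_matrix(); c["o"]=np.array(c["origin"]); return c
def ray(c,u,v): return c["R"]@np.array([(u-c["cx"])/c["f"],(v-c["cy"])/c["f"],1.])
def onz(c,u,v,z):
    d=ray(c,u,v); return c["o"]+d*(z-c["o"][2])/d[2]
def cloud(c):
    v,u=np.mgrid[:480,:640]; z=c["range_z"]
    p=np.stack([(u-c["cx"])/c["f"]*z,(v-c["cy"])/c["f"]*z,z],-1)
    return p@c["R"].T+c["o"]
def proj(c,p):
    q=c["R"].T@(np.array(p)-c["o"]); return c["cx"]+c["f"]*q[0]/q[2], c["cy"]+c["f"]*q[1]/q[2]
E
python3 - <<'E'
from h import *
for n in("top","side"):
    c=cam(n); cv2.imwrite(f"pics/{n}0.png",c["frame"]); np.savez(f"{n}0.npz",f=c["frame"],p=cloud(c),r=c["range_z"])
    print(n,c["vfov"],c["cx"],c["cy"],c["o"],c["R"].round(3).tolist())
print(get_state())
E
```

```text
pics
top 45.25327237448346 326.7258984692075 238.40354549066078 [0.3197725  0.02458739 1.38796729] [[0.014, -0.99, 0.138], [-1.0, -0.014, 0.004], [-0.002, -0.138, -0.99]]
side 42.18367302098839 307.65207799392573 231.85680121414984 [-0.82515637 -0.13107445  0.66828597] [[0.11, -0.383, 0.917], [-0.994, -0.023, 0.109], [-0.021, -0.924, -0.383]]
{'time': 0.1, 'qpos': array([-1.47602192e+00,  2.87125227e-01,  1.57801978e+00,  7.63640333e-06,
        1.27858046e+00, -1.49989636e-01]), 'dq': array([ 0.00111872, -0.00029893, -0.00287728,  0.00239394,  0.00048991,
        0.00231462]), 'joint_efforts': array([ 6.21394029e-04, -4.07296801e+01, -2.93698847e+01, -1.71781307e-04,
        3.42942993e-03,  9.60622685e-06]), 'eef_pos': array([ 0.16355241, -0.65428424,  0.23005924]), 'tcp_rot': array([ 9.92520233e-01,  1.22075590e-01,  3.30909680e-05, -1.06589902e-03]), 'contact_force': array([ 0.46158513, -0.63145511, -0.03695595]), 'wrist_torque': array([ 0.00467804, -0.00161303, -0.03962721]), 'finger_force': 0.0, 'opening': 1.0040430472671886}
```

View pics/top0.png

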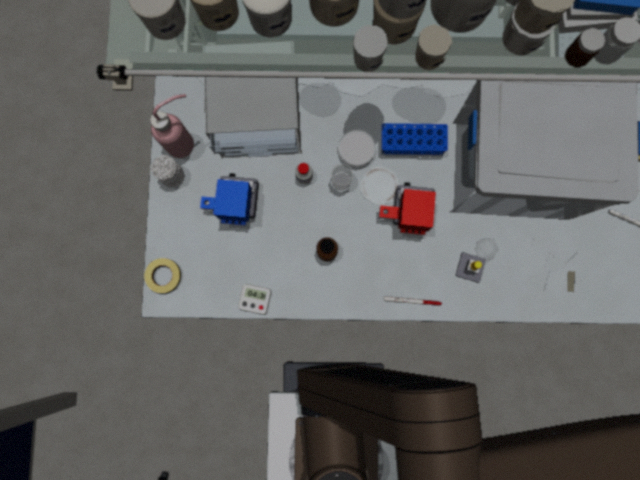

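View pics/side0.png

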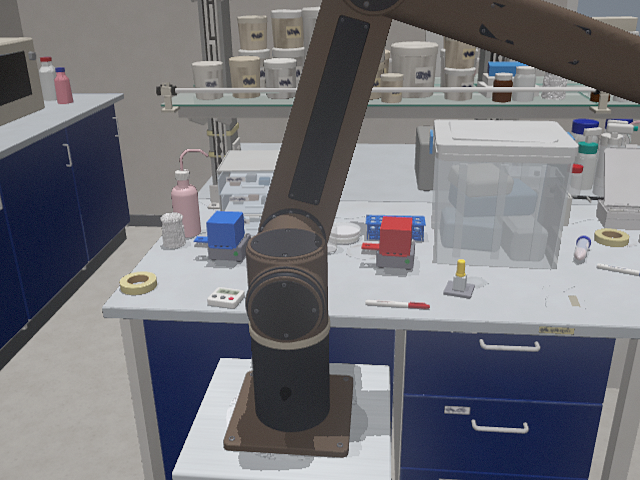

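Run:
```python
from h import *
for n in("top","side"):
    d=np.load(f"{n}0.npz"); f=d["f"].astype(int); p=d["p"]; b,g,r=f[...,0],f[...,1],f[...,2]
    red=(r>140)&(g<70)&(b<80); blu=(b>120)&(r<90)&(g<120); yel=(r>150)&(g>120)&(b<80)
    for nm,m in(("red",red),("blue",blu),("yel",yel)):
        k,l,s,c=cv2.connectedComponentsWithStats(m.astype(np.uint8))
        for i in range(1,k):
            if s[i,4]<25: continue
            q=p[l==i]; q=q[np.isfinite(q).all(1)]
            if not(0.2<np.median(q[:,0])<1.0 and abs(np.median(q[:,1]))<.6): continue
            print(n,nm,s[i].tolist(),c[i].round(1),np.median(q,0).round(3),np.percentile(q,[5,95],axis=0).round(3).tolist())
            t=q[(q[:,2]>.105)&(q[:,2]<.122)]
            if nm!="yel" and len(t)>100 and n=="top":
                rc=cv2.minAreaRect((t[:,:2]*1000).astype(np.float32)); print("  topface",len(t),rc,np.median(t[:,2]))
            e=q[(q[:,2]>.042)&(q[:,2]<.06)]
            if len(e)>20: print("  ear",len(e),e.mean(0).round(4),cv2.minAreaRect((e[:,:2]*1000).astype(np.float32)))
```

```text
top red [300, 165, 7, 7, 25] [303.1 168. ] [0.668 0.087 0.078] [[0.663, 0.081, 0.074], [0.676, 0.092, 0.081]]
top red [402, 189, 33, 37, 1051] [418.4 207.2] [ 0.572 -0.175  0.113] [[0.536, -0.207, 0.109], [0.607, -0.145, 0.118]]
  topface 1045 ((572.032958984375, -175.9163055419922), (69.52396392822266, 80.35543060302734), 85.72554779052734) 0.11313390872100548
top red [380, 206, 18, 12, 148] [388.8 211.6] [ 0.572 -0.118  0.052] [[0.561, -0.133, 0.047], [0.584, -0.096, 0.057]]
  ear 147 [ 0.5724 -0.1156  0.0522] ((572.834716796875, -114.37400817871094), (39.996585845947266, 25.619972229003906), 86.86573028564453)
top blue [591, 0, 49, 6, 162] [621.4   1.5] [ 0.884 -0.491  0.435] [[0.879, -0.516, 0.432], [0.888, -0.448, 0.438]]
top blue [382, 123, 66, 28, 1134] [415.4 136. ] [ 0.759 -0.179  0.048] [[0.728, -0.252, 0.042], [0.79, -0.107, 0.052]]
  ear 1073 [ 0.7584 -0.1802  0.0479] ((758.6286010742188, -178.42953491210938), (157.66127014160156, 67.90518951416016), 89.38858795166016)
top blue [200, 179, 49, 38, 1262] [228.  198.1] [0.588 0.253 0.113] [[0.552, 0.217, 0.052], [0.624, 0.31
[... 831 characters left out ...]
24] [[0.725, -0.139, 0.004], [0.785, -0.107, 0.052]]
  ear 79 [ 0.7522 -0.1225  0.0499] ((756.6790161132812, -122.79661560058594), (42.66963195800781, 71.78279876708984), 84.319580078125)
side blue [412, 217, 13, 24, 181] [417.5 229.1] [ 0.747 -0.242  0.023] [[0.725, -0.256, 0.004], [0.785, -0.228, 0.052]]
  ear 57 [ 0.7508 -0.2454  0.0505] ((751.3607788085938, -243.1041259765625), (66.0362777709961, 30.289844512939453), 0.4711071252822876)
side yel [456, 261, 9, 16, 81] [460.7 268.9] [ 0.443 -0.319  0.06 ] [[0.439, -0.326, 0.045], [0.447, -0.312, 0.075]]
  ear 42 [ 0.4428 -0.3191  0.0506] ((442.3466491699219, -319.4576416015625), (11.759613037109375, 18.013368606567383), 13.229426383972168)
```

Run:
```python
import cv2
a=cv2.imread("pics/top0.png")[150:300,360:500]; cv2.imwrite("pics/c1.png",cv2.resize(a,None,fx=4,fy=4,interpolation=cv2.INTER_CUBIC))
```

```text
(no output)
```

View pics/c1.png

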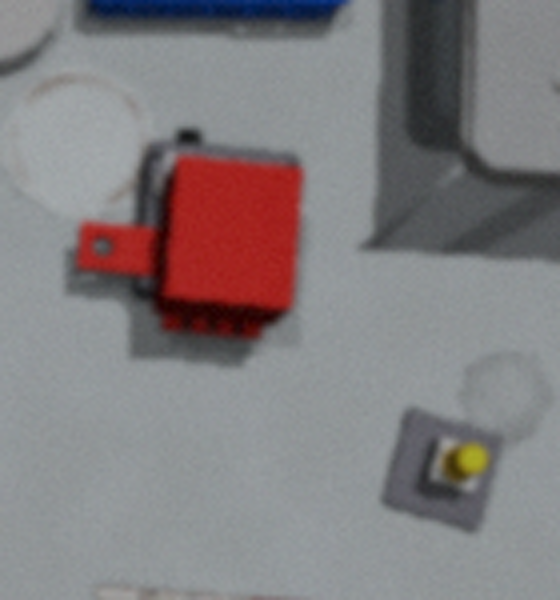

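Run:
```python
from h import *
c=cam("top"); s=cam("side")
f=c["frame"].astype(int); b,g,r=f[...,0],f[...,1],f[...,2]
m=(r>110)&(g>90)&(b<0.5*r)&(abs(r-g)<70); m[:255]=0;m[275:]=0;m[:,:468]=0;m[:,488:]=0
v,u=np.nonzero(m); print("yel top",u.min(),u.max(),v.min(),v.max(),len(u))
w,k=u.mean(),v.mean(); print(w,k,"onz.076",onz(c,478,265,.076).round(4),"mean@.066",onz(c,w,k,.068).round(4))
print("side px 460.7,268.9 ray at y-range:"); d=ray(s,460.7,268.9); 
for z in(.058,.060): print(onz(s,460.7,268.9,z).round(4))
# hole: darkest/greyest within ear
sub=f[205:219,380:393]; sat=sub[...,2]-sub[...,1]; w8=np.clip(90-sat,0,None)[3:11,2:10]; vv,uu=np.mgrid[208:216,382:390]
hu,hv=(w8*uu).sum()/w8.sum(),(w8*vv).sum()/w8.sum(); H=onz(c,hu,hv,.052); print("hole",hu,hv,H.round(4))
C=np.array([.572,-.1759]); o=H[:2]-C; print("yaw from hole",np.degrees(np.arctan2(o[1],o[0])-np.arctan2(68,-4)),"len",np.hypot(*o))
red=((f[...,2]>140)&(f[...,1]<70)&(f[...,0]<80)).astype(np.uint8); red[:,:402]=0;red[:186]=0;red[230:]=0;red[:,450:]=0
v,u=np.nonzero(red); P=np.array([onz(c,a,e,.113)[:2] for a,e in zip(u,v)]); print(cv2.minAreaRect((P*1000).astype(np.float32)))
v,u=np.nonzero((s["frame"][...,2]>130)&(s["frame"][...,1]<70)&(s["frame"][...,0]<80)); k=(u>360)&(u<420)&(v>210)&(v<270)
print("side red",u[k].min(),u[k].max(),v[k].min(),v[k].max(), "ear box",)
```

```text
yel top 474 481 261 268 41
477.6585365853659 264.1951219512195 onz.076 [ 0.4465 -0.3167  0.076 ] mean@.066 [ 0.4492 -0.318   0.068 ]
side px 460.7,268.9 ray at y-range:
[ 0.445  -0.3193  0.058 ]
[ 0.4409 -0.3187  0.06  ]
hole 385.1415182755389 211.17713214620431 [ 0.5732 -0.107   0.052 ]
yaw from hole -4.389969883864148 len 0.06895476541013472
((572.0222778320312, -175.3735809326172), (70.07941436767578, 79.31938171386719), 85.01194763183594)
side red 362 411 217 256 ear box
```

```bash
cat >> h.py <<'E'
O=np.array([578.,-176.1]); PSI=np.radians(-4.5); EX=np.array([np.cos(PSI),np.sin(PSI)]); EY=np.array([-EX[1],EX[0]])
def box(x,y): return O+x*EX+y*EY
def go(xy,z,ang=None,st=None):
    """tool-frame shift (mm) and yaw (deg) to world xy,z with tool x axis at world angle ang (deg)"""
    st=st or get_state(); M=R.from_quat(st["tcp_rot"]).as_matrix(); p=np.array(st["eef_pos"])*1000
    t=M.T@(np.array([*xy,z])-p); a=np.degrees(np.arctan2(M[1,0],M[0,0]))
    print("tcp",p.round(1),"box",((p[:2]-O)@EX).round(1),((p[:2]-O)@EY).round(1),"ang",a.round(2),"F",np.round(st["contact_force"],1),"t",round(st["time"],2),"open",round(st["opening"],3))
    print(" shift",t.round(1),"yaw",None if ang is None else round((a-ang+180)%360-180,1))
E
python3 -c "
from h import *
go(box(-92,0),140,-4.5)"
```

```text
tcp [ 163.6 -654.5  230.4] box -375.6 -509.4 ang 14.02 F [ 0.1  0.2 -0. ] t 0.2 open 0.998
 shift [ 430.7 -392.8   91.1] yaw 18.5
```

```bash
python3 -m crank '[[[43,-39,0],2,255],[[86,-78,0],4,255],[[129,-117,0],6,255],[[172,-156,0],8,255],[[215,-195,0],10,255],[[258,-234,0],12,255],[[301,-273,0],14,255],[[344,-312,0],16,255],[[387,-351,20],18.5,255],[[431,-393,60],18.5,255]]' 40; python3 -m crank '[[[0,0,0],0,255],[[0,0,0],0,255]]'; python3 -c "
from h import *
go(box(-77,0),43,-4.5)"
```

```text
time: 1.2
eef_pos: [0.4406, -0.2411, 0.2069]
tcp_rot: [0.999, -0.039, 0.002, 0.001]
contact_force: [0.8, -0.5, -0.2]
opening: 0.001
finger_force: 0.0
time: 1.4
eef_pos: [0.4389, -0.2412, 0.2046]
tcp_rot: [0.999, -0.038, -0.001, -0.0]
contact_force: [0.2, 0.0, 0.3]
opening: -0.002
finger_force: 0.0
tcp [ 438.9 -241.2  204.6] box -133.5 -75.8 ang -4.31 F [0.2 0.  0.3] t 1.4 open -0.002
 shift [ 57.  -75.5 161.6] yaw 0.2
```

```bash
python3 -m crank '[[[15,-37,20],0,255],[[30,-75,40],0,255],[[38,-75,80],0,255],[[38,-75,120],0,255],[[38,-75,150],0,255],[[38,-75,159],0,255],[[38,-75,159],0,255],[[38,-75,159],0,255]]'
python3 - <<'E'
from h import *
go(box(-77,0),45,-4.5)
c=cam("side"); s=cam("top"); a=cv2.resize(c["frame"][190:310,320:480],None,fx=4,fy=4,interpolation=cv2.INTER_CUBIC); cv2.imwrite("pics/s1.png",a)
E
```

```text
time: 2.2
eef_pos: [0.4837, -0.1721, 0.048]
tcp_rot: [0.999, -0.04, 0.001, 0.001]
contact_force: [0.0, 0.3, -0.0]
opening: -0.001
finger_force: 0.0
tcp [ 483.7 -172.1   48. ] box -94.3 -3.4 ang -4.55 F [ 0.   0.3 -0. ] t 2.2 open -0.001
 shift [17.3 -3.5  3.1] yaw -0.1
```

View pics/s1.png

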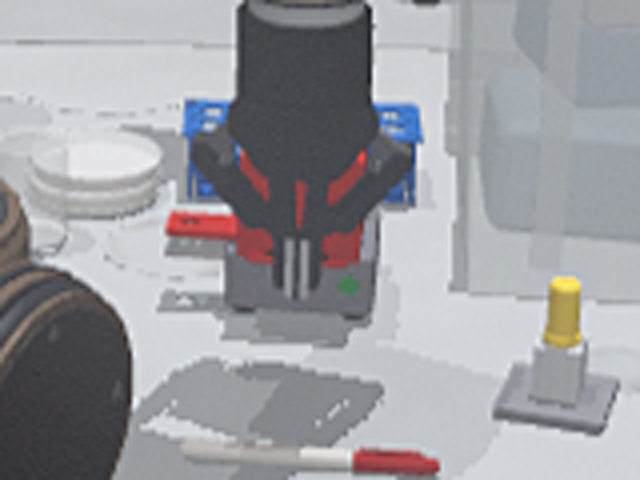

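```bash
python3 -m crank '[[[6,-3,3],0,255],[[14,-3,3],0,255],[[20,-3,3],0,255],[[24,-3,3],0,255],[[24,-3,3],0,255]]'; python3 -m crank '[[[3,0,0],0,255],[[3,0,0],0,255]]'; python3 -c "
from h import *
go(box(-77,0),45,-4.5)"
```

```text
time: 2.8
eef_pos: [0.5076, -0.1694, 0.0434]
tcp_rot: [0.999, -0.039, 0.0, 0.0]
contact_force: [-0.8, -0.2, -0.3]
opening: -0.001
finger_force: 0.0
time: 3.0
eef_pos: [0.5099, -0.1696, 0.0431]
tcp_rot: [0.999, -0.039, -0.0, -0.0]
contact_force: [0.0, -0.3, -0.1]
opening: 0.0
finger_force: 0.0
tcp [ 509.9 -169.6   43.1] box -68.4 1.2 ang -4.47 F [ 0.  -0.3 -0.1] t 3.0 open 0.0
 shift [-8.6  1.2 -1.9] yaw 0.0
```

```bash
python3 -m crank '[[[2,0,-1],0,255],[[2,0,-1],0,255]]'; python3 -m crank '[[[2,0,0],0,255],[[2,0,0],0,255]]';  python3 -m crank '[[[2,0,0],0,255],[[2,0,0],0,255]]'
```

```text
time: 3.2
eef_pos: [0.5119, -0.1698, 0.0444]
tcp_rot: [0.999, -0.039, 0.0, 0.0]
contact_force: [0.6, -0.4, -0.1]
opening: 0.001
finger_force: 0.0
time: 3.4
eef_pos: [0.5127, -0.1697, 0.0439]
tcp_rot: [0.999, -0.039, -0.002, -0.0]
contact_force: [-3.0, -0.8, 1.8]
opening: 0.002
finger_force: 1.9
time: 3.6
eef_pos: [0.5128, -0.1697, 0.0436]
tcp_rot: [0.999, -0.038, -0.004, -0.001]
contact_force: [-9.8, -1.5, 6.1]
opening: 0.0
finger_force: 4.7
```

```bash
python3 -m crank '[[[1,0,-3],0,255],[[1,0,-6],0,255],[[1,0,-9],0,255],[[1,0,-12],0,255]]'
python3 - <<'E'
from h import *
go(box(-65,0),45,-4.5)
c=cam("side"); a=cv2.resize(c["frame"][190:280,340:460],None,fx=5,fy=5,interpolation=cv2.INTER_CUBIC); cv2.imwrite("pics/s2.png",a)
E
```

```text
time: 4.0
eef_pos: [0.5132, -0.1697, 0.0543]
tcp_rot: [0.999, -0.039, -0.004, -0.001]
contact_force: [-6.3, -2.0, 0.4]
opening: 0.001
finger_force: 3.3
tcp [ 513.2 -169.7   54.3] box -65.1 1.3 ang -4.43 F [-6.3 -2.   0.4] t 4.0 open 0.001
 shift [0.2 1.3 9.3] yaw 0.1
```

View pics/s2.png

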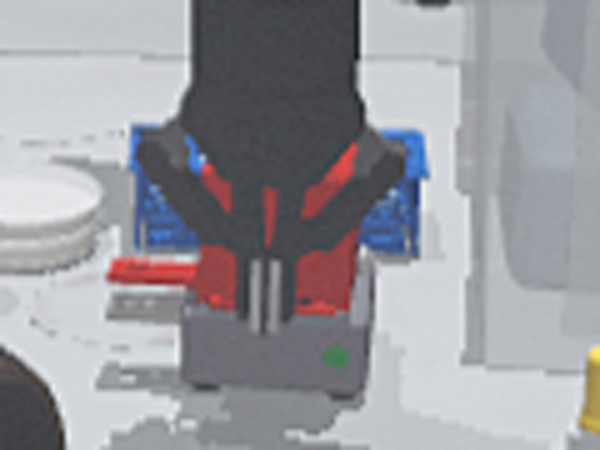

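```bash
python3 -m crank '[[[1,0,-4],0,255],[[2,0,-8],0,255],[[3,0,-12],0,255],[[4.5,0,-15],0,255]]';python3 -m crank '[[[2,0,-4],0,255],[[4,0,-8],0,255],[[6,0,-12],0,255],[[7,0,-15],0,255]]'
python3 - <<'E'
from h import *
go(box(-65,0),45,-4.5)
c=cam("side"); a=cv2.resize(c["frame"][190:280,340:460],None,fx=5,fy=5,interpolation=cv2.INTER_CUBIC); cv2.imwrite("pics/s3.png",a)
E
```

```text
time: 4.45
eef_pos: [0.516, -0.1698, 0.069]
tcp_rot: [0.999, -0.038, -0.007, -0.001]
contact_force: [-13.4, -2.2, 1.9]
opening: -0.004
finger_force: 6.5
time: 4.85
eef_pos: [0.5217, -0.1703, 0.0841]
tcp_rot: [0.999, -0.038, -0.009, -0.001]
contact_force: [-16.2, -1.1, 5.4]
opening: 0.002
finger_force: 8.4
tcp [ 521.7 -170.3   84.1] box -56.5 1.3 ang -4.36 F [-16.2  -1.1   5.4] t 4.85 open 0.002
 shift [-7.7  1.4 39.2] yaw 0.1
```

View pics/s3.png

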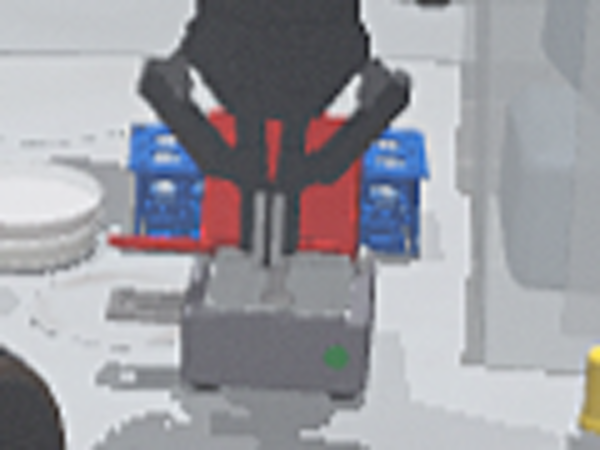

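```bash
python3 -m crank '[[[2,0,-3],0,255],[[5,0,-6],0,255],[[9,0,-7],0,255],[[13,0,-7],0,255],[[16,0,-7],0,255]]';python3 -m crank '[[[4,0,0],0,255],[[8,0,0],0,255],[[12,0,0],0,255],[[14,0,0],0,255]]'; python3 -c "
from h import *
go(box(-14,0),92,-4.5)"
```

```text
time: 5.4
eef_pos: [0.5266, -0.1706, 0.0908]
tcp_rot: [0.999, -0.036, -0.027, -0.003]
contact_force: [-55.0, -2.0, 32.1]
opening: -0.001
finger_force: 31.6
time: 5.8
eef_pos: [0.5261, -0.1704, 0.0892]
tcp_rot: [0.998, -0.034, -0.049, -0.006]
contact_force: [-83.0, -5.2, 46.5]
opening: 0.006
finger_force: 47.2
tcp [ 526.1 -170.4   89.2] box -52.2 1.6 ang -3.88 F [-83.   -5.2  46.5] t 5.8 open 0.006
 shift [37.8  2.  -6.6] yaw 0.6
```

```bash
python3 -m crank '[[[-8,0,0],0,255],[[-16,0,0],0,255],[[-22,0,-1],0,255],[[-22,0,-2],0,255]]'; python3 -c "
from h import *
go(box(-45.5,0),98,-4.5)"
```

```text
time: 6.2
eef_pos: [0.5273, -0.1709, 0.0935]
tcp_rot: [0.999, -0.038, -0.012, -0.002]
contact_force: [-23.6, -0.2, 12.0]
opening: -0.001
finger_force: 12.9
tcp [ 527.3 -170.9   93.5] box -50.9 1.3 ang -4.38 F [-23.6  -0.2  12. ] t 6.2 open -0.001
 shift [ 5.3  1.3 -4.6] yaw 0.1
```

```bash
python3 -m crank '[[[2,0,-3],0,255],[[4,0,-5],0,255],[[4,0,-5],0,255]]'; python3 -m crank '[[[2,4,0],0,255],[[3,8,0],0,255],[[4,0,1],0,255],[[4,-8,2],0,255]]';python3 - <<'E'
from h import *
go(box(-45.5,0),98,-4.5)
c=cam("side"); a=cv2.resize(c["frame"][190:280,340:460],None,fx=5,fy=5,interpolation=cv2.INTER_CUBIC); cv2.imwrite("pics/s4.png",a)
E
```

```text
time: 6.5
eef_pos: [0.5326, -0.1714, 0.1005]
tcp_rot: [0.999, -0.038, -0.012, -0.001]
contact_force: [-25.3, 1.0, 19.3]
opening: 0.003
finger_force: 15.8
time: 6.9
eef_pos: [0.5328, -0.1697, 0.0996]
tcp_rot: [0.999, -0.035, -0.018, 0.007]
contact_force: [-45.6, -20.7, 33.1]
opening: -0.004
finger_force: 26.9
tcp [ 532.8 -169.7   99.6] box -45.5 2.8 ang -3.97 F [-45.6 -20.7  33.1] t 6.9 open -0.004
 shift [0.1 2.8 1.7] yaw 0.5
```

View pics/s4.png

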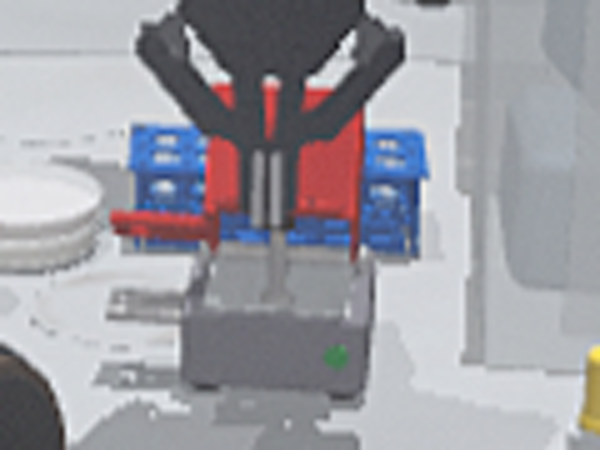

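```bash
python3 -m crank '[[[-4,8,-2],0,255],[[-7,8,-2],0,255],[[-7,8,-2],0,255]]'; python3 -m crank '[[[0,7,0],0,255],[[0,14,1],0,255],[[0,7,2],0,255],[[0,0,3],0,255],[[0,-7,4],0,255],[[0,-14,5],0,255],[[0,-7,6],0,255],[[0,0,7],0,255]]';python3 - <<'E'
from h import *
go(box(-45.5,0),98,-4.5)
E
```

```text
time: 7.25
eef_pos: [0.5313, -0.1698, 0.0995]
tcp_rot: [0.999, -0.039, -0.008, -0.003]
contact_force: [-17.7, 3.6, 11.1]
opening: 0.0
finger_force: 10.2
time: 8.05
eef_pos: [0.5257, -0.1649, 0.0904]
tcp_rot: [0.999, -0.039, -0.017, -0.01]
contact_force: [-28.0, 21.3, 15.9]
opening: 0.002
finger_force: 16.6
tcp [ 525.7 -164.9   90.4] box -53.0 7.0 ang -4.48 F [-28.   21.3  15.9] t 8.05 open 0.002
 shift [ 7.2  6.9 -7.9] yaw 0.0
```

```bash
python3 -m crank '[[[-10,-5,0],0,255],[[-20,-5,0],0,255],[[-40,-5,0],0,255],[[-70,-5,-10],0,255],[[-70,-5,-20],0,255],[[-70,-5,-20],0,255]]';python3 - <<'E'
from h import *
go(box(-56-62-15,0),40,-94.5); print(get_state()["qpos"].round(2))
E
```

```text
time: 8.65
eef_pos: [0.4696, -0.1624, 0.1155]
tcp_rot: [0.999, -0.039, 0.003, 0.001]
contact_force: [0.4, -0.4, 0.3]
opening: -0.001
finger_force: 0.0
tcp [ 469.6 -162.4  115.5] box -109.2 5.2 ang -4.51 F [ 0.4 -0.4  0.3] t 8.65 open -0.001
 shift [-24.3   5.   75.4] yaw 90.0
[-0.54  0.02  2.1   0.    1.01  1.11]
```

```bash
python3 -m crank '[[[-12,3,-10],-8.5,255],[[-26,5,-10],-17,255],[[-26,5,-10],-25.5,200],[[-26,5,-10],-34,100],[[-26,5,-10],-42.5,0],[[-26,5,-10],-51,0],[[-26,5,-10],-59.5,0],[[-26,5,-10],-68,0],[[-26,5,-10],-76.5,0],[[-26,5,-10],-85,0]]'; python3 -m crank '[[[0,0,0],-5,0],[[0,0,0],-5,0],[[0,0,0],-5,0]]';python3 - <<'E'
from h import *
go(box(-130,0),20,85.5); print(get_state()["qpos"].round(2))
c=cam("side"); a=cv2.resize(c["frame"][180:310,320:480],None,fx=4,fy=4,interpolation=cv2.INTER_CUBIC); cv2.imwrite("pics/s5.png",a)
E
```

```text
time: 9.65
eef_pos: [0.4431, -0.1649, 0.1238]
tcp_rot: [0.761, 0.649, 0.001, 0.001]
contact_force: [0.1, 1.0, 0.5]
opening: 1.003
finger_force: 0.0
time: 9.95
eef_pos: [0.4424, -0.1646, 0.1235]
tcp_rot: [0.735, 0.678, 0.0, 0.001]
contact_force: [-0.7, -0.4, 0.2]
opening: 1.0
finger_force: 0.0
tcp [ 442.4 -164.6  123.5] box -136.0 0.8 ang 85.43 F [-0.7 -0.4  0.2] t 9.95 open 1.0
 shift [ -0.7   5.9 103.5] yaw -0.1
[-0.57 -0.05  2.15  0.    1.03 -0.49]
```

View pics/s5.png

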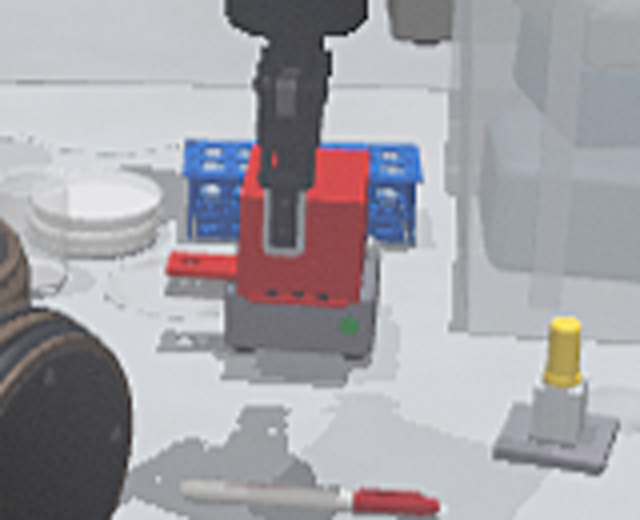

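```bash
python3 -m crank '[[[0,7,40],0,0],[[0,7,80],0,0],[[0,7,100],0,0],[[0,7,100],0,0],[[0,9,103],0,0],[[0,13,103],0,0],[[0,16,103],0,0],[[0,16,103],0,0]]' 60; python3 -m crank '[[[0,2,0],0,0],[[0,2,0],0,0]]'; python3 -m crank '[[[0,2,0],0,0],[[0,2,0],0,0]]'; python3 -c "
from h import *
go(box(-113,0),20,85.5)"
```

```text
time: 10.8
eef_pos: [0.4579, -0.1658, 0.0213]
tcp_rot: [0.734, 0.679, -0.0, 0.0]
contact_force: [-2.2, -0.8, -0.1]
opening: 0.997
finger_force: 0.0
time: 11.0
eef_pos: [0.4579, -0.1649, 0.0201]
tcp_rot: [0.734, 0.679, -0.001, -0.002]
contact_force: [-5.5, 0.8, 1.9]
opening: 1.002
finger_force: 0.0
time: 11.2
eef_pos: [0.4581, -0.1642, 0.0194]
tcp_rot: [0.734, 0.679, -0.002, -0.004]
contact_force: [-10.6, 2.1, 2.1]
opening: 0.999
finger_force: 0.0
tcp [ 458.1 -164.2   19.4] box -120.4 2.4 ang 85.57 F [-10.6   2.1   2.1] t 11.2 open 0.999
 shift [-2.4  7.4 -0.7] yaw 0.1
```

```bash
python3 -m crank '[[[0,0,-4],0,0],[[0,0,-8],0,0],[[0,0.5,-12],0,0],[[0,1,-15],0,0]]'; python3 -m crank '[[[0,1,-4],0,0],[[0,2,-8],0,0],[[0,3,-12],0,0],[[0,4,-15],0,0]]'
python3 - <<'E'
from h import *
go(box(-113,0),20,85.5)
c=cam("side"); p=cloud(c); f=c["frame"].astype(int); m=(f[...,2]>110)&(f[...,1]<70)&(f[...,0]<80); m[:180]=0;m[270:]=0;m[:,355:]&=True;m[:,:355]=0;m[:,425:]=0
v,u=np.nonzero(m); print("red",len(u),u.min(),u.max(),v.min(),v.max())
q=p[m]; e=q[q[:,1]>-.125]; print("ear",len(e),np.median(e,0).round(3)); l=q[(q[:,1]<-.14)]; i=np.argsort(l[:,0])[:15]; print("lipmost",np.median(l[i],0).round(3), "minz",np.percentile(l[:,2],[2,98]).round(3))
E
```

```text
time: 11.6
eef_pos: [0.463, -0.1662, 0.0361]
tcp_rot: [0.734, 0.679, 0.0, 0.001]
contact_force: [-1.5, -0.1, 0.2]
opening: 0.997
finger_force: 0.0
time: 12.0
eef_pos: [0.4667, -0.1663, 0.0507]
tcp_rot: [0.734, 0.679, 0.0, 0.0]
contact_force: [-2.4, 0.3, -0.2]
opening: 1.001
finger_force: 0.0
tcp [ 466.7 -166.3   50.7] box -111.7 1.0 ang 85.53 F [-2.4  0.3 -0.2] t 12.0 open 1.001
 shift [-1.  -1.3 30.7] yaw 0.0
red 231 362 411 216 251
ear 19 [ 0.563 -0.108  0.059]
lipmost [ 0.528 -0.197  0.072] minz [0.062 0.124]
```

Run:
```python
from h import *
c=cam("side"); a=cv2.resize(c["frame"][190:270,355:435],None,fx=7,fy=7,interpolation=cv2.INTER_LANCZOS4); cv2.imwrite("pics/s6.png",a)
p=cloud(c)
for v in range(214,262,3): print(v,[tuple(p[v,u].round(3)) for u in (385,390,394,402)])
```

```text
214 [(np.float64(0.433), np.float64(-0.149), np.float64(0.189)), (np.float64(0.428), np.float64(-0.16), np.float64(0.191)), (np.float64(0.431), np.float64(-0.168), np.float64(0.19)), (np.float64(0.439), np.float64(-0.186), np.float64(0.188))]
217 [(np.float64(0.436), np.float64(-0.15), np.float64(0.181)), (np.float64(0.426), np.float64(-0.16), np.float64(0.185)), (np.float64(0.43), np.float64(-0.169), np.float64(0.184)), (np.float64(0.433), np.float64(-0.186), np.float64(0.183))]
220 [(np.float64(0.481), np.float64(-0.15), np.float64(0.156)), (np.float64(0.43), np.float64(-0.16), np.float64(0.177)), (np.float64(0.428), np.float64(-0.169), np.float64(0.178)), (np.float64(0.575), np.float64(-0.192), np.float64(0.12))]
223 [(np.float64(0.454), np.float64(-0.15), np.float64(0.16)), (np.float64(0.432), np.float64(-0.161), np.float64(0.169)), (np.float64(0.435), np.float64(-0.169), np.float64(0.168)), (np.float64(0.545), np.float64(-0.191), np.float64(0.125))]
226 [(np.float64(0.446), np.float64(-0.15), np.float64(0.156)), (np.float64(0.419), np.float64(-0.16), np.float64(0.167)), (np.floa
[... 2089 characters left out ...]
at64(-0.151), np.float64(0.114)), (np.float64(0.392), np.float64(-0.162), np.float64(0.116)), (np.float64(0.393), np.float64(-0.17), np.float64(0.116)), (np.float64(0.546), np.float64(-0.194), np.float64(0.047))]
256 [(np.float64(0.549), np.float64(-0.154), np.float64(0.037)), (np.float64(0.415), np.float64(-0.162), np.float64(0.098)), (np.float64(0.418), np.float64(-0.171), np.float64(0.098)), (np.float64(0.543), np.float64(-0.194), np.float64(0.041))]
259 [(np.float64(0.555), np.float64(-0.154), np.float64(0.026)), (np.float64(0.409), np.float64(-0.163), np.float64(0.094)), (np.float64(0.423), np.float64(-0.172), np.float64(0.088)), (np.float64(0.55), np.float64(-0.195), np.float64(0.03))]
```

View pics/s6.png

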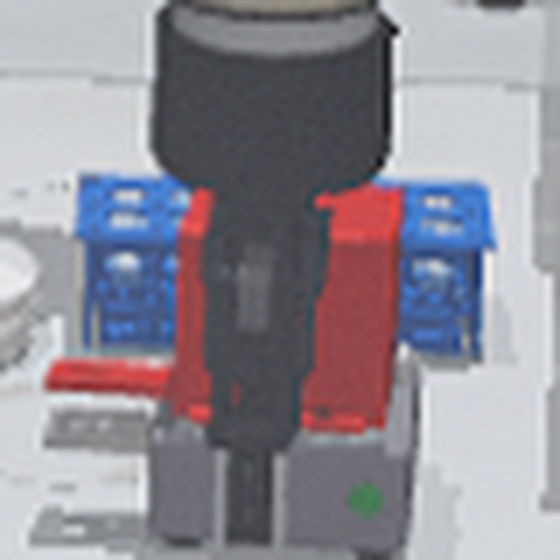

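Run:
```python
from h import *
c=cam("side"); p=cloud(c)
for v in range(262,290,2): print(v,[p[v,u].round(3).tolist() for u in (389,392)])
print([proj(c,(.41,-.166,z)) for z in(.051,.064)])
```

```text
262 [[0.412, -0.161, 0.086], [0.409, -0.167, 0.087]]
264 [[0.415, -0.161, 0.079], [0.413, -0.167, 0.081]]
266 [[0.413, -0.161, 0.075], [0.413, -0.167, 0.076]]
268 [[0.419, -0.161, 0.068], [0.418, -0.168, 0.068]]
270 [[0.543, -0.164, 0.003], [0.544, -0.172, 0.002]]
272 [[0.532, -0.164, 0.002], [0.537, -0.172, 0.0]]
274 [[0.526, -0.164, 0.0], [0.528, -0.171, -0.001]]
276 [[0.512, -0.164, 0.002], [0.511, -0.171, 0.003]]
278 [[0.506, -0.164, -0.0], [0.505, -0.171, 0.0]]
280 [[0.492, -0.164, 0.001], [0.488, -0.171, 0.004]]
282 [[0.48, -0.164, 0.002], [0.481, -0.171, 0.002]]
284 [[0.471, -0.164, 0.002], [0.471, -0.171, 0.002]]
286 [[0.458, -0.164, 0.003], [0.462, -0.17, 0.001]]
288 [[0.45, -0.163, 0.002], [0.449, -0.17, 0.003]]
[(np.float64(391.00336699717514), np.float64(276.693755726075)), (np.float64(391.1850025541719), np.float64(271.3663766307257))]
```

```bash
python3 -m crank '[[[0,-14,0],0,0],[[0,-14,15],0,0],[[0,-14,31],0,0],[[0,-12,31],0,0],[[0,-10,31],0,0],[[0,-8,31],0,0],[[0,-6,31],0,0],[[0,-5,31],0,0]]'; python3 -m crank '[[[0,3,-4],0,0],[[0,5,-8],0,0],[[0,7,-12],0,0],[[0,8.5,-15],0,0]]'
python3 - <<'E'
from h import *
go(box(-113,0),20,85.5)
c=cam("side"); p=cloud(c); f=c["frame"].astype(int); m=(f[...,2]>110)&(f[...,1]<70)&(f[...,0]<80); m[:180]=0;m[270:]=0;m[:,:355]=0;m[:,425:]=0
q=p[m]; e=q[q[:,1]>-.125]; print("ear",len(e),np.median(e,0).round(3),"z",np.percentile(q[q[:,1]<-.14][:,2],[2,98]).round(3))
E
```

```text
time: 12.95
eef_pos: [0.4577, -0.1643, 0.0185]
tcp_rot: [0.734, 0.679, -0.002, -0.005]
contact_force: [-16.2, 1.7, 6.6]
opening: 0.998
finger_force: 0.0
time: 13.35
eef_pos: [0.4681, -0.1655, 0.0344]
tcp_rot: [0.734, 0.679, -0.001, -0.002]
contact_force: [-6.4, 2.7, 2.5]
opening: 1.003
finger_force: 0.5
tcp [ 468.1 -165.5   34.4] box -110.4 2.0 ang 85.6 F [-6.4  2.7  2.5] t 13.35 open 1.003
 shift [-2.  -2.5 14.4] yaw 0.1
ear 19 [ 0.563 -0.107  0.067] z [0.07  0.129]
```

```bash
cat >> h.py <<'E'
def hood():
    c=cam("side"); p=cloud(c); f=c["frame"].astype(int); m=(f[...,2]>110)&(f[...,1]<70)&(f[...,0]<80); m[:170]=0;m[270:]=0;m[:,:355]=0;m[:,425:]=0
    q=p[m]; e=q[(q[:,1]>-.125)]; print("ear",len(e),np.median(e,0).round(3),"z",np.percentile(q[q[:,1]<-.14][:,2],[2,98]).round(3)); return c
E
python3 -m crank '[[[0,2,-4],0,0],[[0,4,-8],0,0],[[0,6.5,-12],0,0],[[0,9,-15],0,0]]'; python3 -c "
from h import *
go(box(-113,0),20,85.5);hood()"
```

```text
time: 13.8
eef_pos: [0.4748, -0.1661, 0.0486]
tcp_rot: [0.734, 0.68, -0.003, -0.005]
contact_force: [-17.2, -0.0, 5.8]
opening: 1.005
finger_force: 8.8
tcp [ 474.8 -166.1   48.6] box -103.7 1.9 ang 85.61 F [-17.2  -0.    5.8] t 13.8 open 1.005
 shift [-1.9 -9.  28.7] yaw 0.1
ear 9 [ 0.566 -0.115  0.073] z [0.068 0.138]
```

```bash
python3 -m crank '[[[0,1,-5],0,0],[[0,4,-10],0,0],[[0,7,-15],0,0],[[0,11,-20],0,0]]'; python3 -c "
from h import *
go(box(-113,0),20,85.5);hood()"
```

```text
time: 14.25
eef_pos: [0.4881, -0.1674, 0.0697]
tcp_rot: [0.734, 0.679, -0.001, -0.002]
contact_force: [-8.9, 1.7, 6.1]
opening: 1.004
finger_force: 4.5
tcp [ 488.1 -167.4   69.7] box -90.3 1.6 ang 85.57 F [-8.9  1.7  6.1] t 14.25 open 1.004
 shift [ -1.6 -22.5  49.8] yaw 0.1
ear 13 [ 0.587 -0.112  0.072] z [0.065 0.146]
```

```bash
python3 -m crank '[[[0,3,-3],0,0],[[0,6,-6],0,0],[[0,9,-8],0,0],[[0,12,-9],0,0]]'; python3 -c "
from h import *
go(box(-113,0),20,85.5);hood()"
```

```text
time: 14.7
eef_pos: [0.5012, -0.1689, 0.0795]
tcp_rot: [0.734, 0.679, -0.001, -0.001]
contact_force: [-7.7, 1.9, 5.5]
opening: 1.0
finger_force: 3.7
tcp [ 501.2 -168.9   79.5] box -77.1 1.1 ang 85.56 F [-7.7  1.9  5.5] t 14.7 open 1.0
 shift [ -1.1 -35.7  59.6] yaw 0.1
ear 11 [ 0.594 -0.116  0.077] z [0.063 0.137]
```

```bash
python3 -m crank '[[[0,3,-1],0,0],[[0,6,-1],0,0],[[0,9,-1],0,0],[[0,11,-1],0,0],[[0,11,-1],0,0]]';python3 -m crank '[[[0,2,0],0,0],[[0,4,0],0,0],[[0,4,0],0,0]]'; python3 -c "
from h import *
go(box(-113,0),20,85.5)"
```

```text
time: 15.25
eef_pos: [0.5133, -0.1701, 0.08]
tcp_rot: [0.734, 0.679, 0.0, 0.001]
contact_force: [-2.9, 0.3, 3.2]
opening: 1.0
finger_force: 2.0
time: 15.55
eef_pos: [0.5171, -0.1703, 0.0794]
tcp_rot: [0.734, 0.679, 0.0, 0.0]
contact_force: [-3.1, 0.1, 3.4]
opening: 0.998
finger_force: 1.8
tcp [ 517.1 -170.3   79.4] box -61.1 1.0 ang 85.52 F [-3.1  0.1  3.4] t 15.55 open 0.998
 shift [ -0.9 -51.9  59.4] yaw 0.0
```

```bash
python3 -m crank '[[[0,3,0],0,0],[[0,3,0],0,0]]';python3 -m crank '[[[0,3,0],0,0],[[0,3,0],0,0]]'; python3 -c "
from h import *
go(box(-113,0),20,85.5);c=hood();print(get_state()['joint_efforts'])"
```

```text
time: 15.75
eef_pos: [0.5192, -0.1704, 0.079]
tcp_rot: [0.734, 0.679, -0.001, -0.001]
contact_force: [-5.9, -0.2, 3.7]
opening: 1.0
finger_force: 3.5
time: 15.95
eef_pos: [0.5199, -0.1704, 0.0793]
tcp_rot: [0.734, 0.679, -0.003, -0.004]
contact_force: [-16.7, 0.1, 11.2]
opening: 1.002
finger_force: 10.9
tcp [ 519.9 -170.4   79.3] box -58.4 1.1 ang 85.58 F [-16.7   0.1  11.2] t 15.95 open 1.002
 shift [ -1.1 -54.1  59.8] yaw 0.1
ear 11 [ 0.601 -0.101  0.082] z [0.063 0.146]
[  2.63013192 -27.36166477 -27.03595519   1.08475875  -2.52255611
  -0.06949539]
```

```bash
python3 -m crank '[[[0,-8,0],0,0],[[0,-20,0],0,0],[[0,-40,0],0,0],[[0,-60,0],0,0],[[0,-75,0],0,0],[[0,-75,-30],0,0],[[0,-75,-50],0,0]]'
python3 - <<'E'
from h import *
go((447,-318),110,85.5); c=hood(); print(get_state()["qpos"].round(2))
E
```

```text
time: 16.7
eef_pos: [0.4479, -0.1647, 0.13]
tcp_rot: [0.734, 0.679, 0.001, 0.001]
contact_force: [-0.1, -1.1, 0.2]
opening: 0.997
finger_force: 0.0
tcp [ 447.9 -164.7  130. ] box -130.6 1.1 ang 85.49 F [-0.1 -1.1  0.2] t 16.7 open 0.997
 shift [-152.9   11.1   20.1] yaw -0.0
ear 23 [ 0.563 -0.11   0.053] z [0.052 0.111]
[-0.57 -0.05  2.13  0.    1.05 -0.49]
```

```bash
python3 -m crank '[[[-40,3,0],0,0],[[-80,6,0],0,0],[[-120,9,0],0,0],[[-153,11,0],0,0],[[-153,11,0],0,0],[[-153,11,0],0,0]]'
python3 - <<'E'
from h import *
go((447,-318),44,85.5)
s=cam("side"); p=cloud(s); f=s["frame"].astype(int); b,g,r=f[...,0],f[...,1],f[...,2]
m=(r>120)&(g>90)&(b<.5*r)&(r-g<90); m[:240]=0;m[290:]=0;m[:,440:]&=True;m[:,:445]=0;m[:,480:]=0
v,u=np.nonzero(m); print(u.min(),u.max(),v.min(),v.max())
for z,vv in ((.076,v.min()),(.044,v.max()+1)): print(z,onz(s,(u.min()+u.max())/2,vv,z).round(4))
mid=(v>v.min()+3)&(v<v.max()-3); print(u[mid].mean(),v[mid].mean(),np.median(p[v[mid],u[mid]],0).round(4))
E
```

```text
time: 17.35
eef_pos: [0.4468, -0.3183, 0.1285]
tcp_rot: [0.735, 0.678, 0.0, -0.0]
contact_force: [0.5, 1.1, 0.4]
opening: 1.001
finger_force: 0.0
tcp [ 446.8 -318.3  128.5] box -119.7 -152.0 ang 85.44 F [0.5 1.1 0.4] t 17.35 open 1.001
 shift [ 0.2  0.2 84.5] yaw -0.1
456 464 260 276
0.076 [ 0.4529 -0.3174  0.076 ]
0.044 [ 0.4329 -0.3175  0.044 ]
460.83870967741933 267.98387096774195 [ 0.4429 -0.3191  0.0606]
```

```bash
python3 -m crank '[[[0,2,30],0,0],[[0,2,60],0,0],[[0,2,80],0,0],[[0,2,84],0,0],[[0,2,84],0,60],[[0,2,84],0,130],[[0,2,84],0,180],[[0,2,84],0,255],[[0,2,84],0,255],[[0,2,84],0,255]]' 25; python3 -m crank '[[[0,0,0],0,255],[[0,0,0],0,255]]'; python3 -c "
from h import *
go((447,-318),44,85.5)"
```

```text
time: 18.4
eef_pos: [0.4495, -0.3188, 0.0463]
tcp_rot: [0.734, 0.679, 0.0, 0.001]
contact_force: [-0.3, 0.9, 4.8]
opening: 0.201
finger_force: 26.3
time: 18.6
eef_pos: [0.4495, -0.3188, 0.0462]
tcp_rot: [0.734, 0.679, 0.0, 0.001]
contact_force: [-0.7, 1.1, 5.5]
opening: 0.198
finger_force: 26.5
tcp [ 449.5 -318.8   46.2] box -116.9 -152.3 ang 85.52 F [-0.7  1.1  5.5] t 18.6 open 0.198
 shift [ 0.6 -2.5  2.2] yaw 0.0
```

```bash
python3 -m crank '[[[0,0,0],0,255],[[0,0,-20],0,255],[[0,0,-60],0,255],[[0,0,-100],0,255],[[0,0,-120],0,255],[[0,0,-120],0,255],[[0,0,-120],0,255]]' 50
python3 - <<'E'
from h import *
go(box(-10,68),165,85.5)
s=cam("side"); np.savez("s7.npz",f=s["frame"]); f=s["frame"].astype(int); b,g,r=f[...,0],f[...,1],f[...,2]
m=(r>110)&(g>80)&(b<.5*r)&(r-g<90); m[:150]=0;m[290:]=0;m[:,:430]=0;m[:,490:]=0
v,u=np.nonzero(m); print("yel",len(u),u.min(),u.max(),v.min(),v.max())
st=get_state(); t=np.array(st["eef_pos"]); print("tcp px",proj(s,t), "tcp+ -14",proj(s,t-[0,0,.02]))
E
```

```text
time: 19.3
eef_pos: [0.4485, -0.3179, 0.1641]
tcp_rot: [0.734, 0.679, -0.0, -0.001]
contact_force: [0.0, -0.1, -1.1]
opening: 0.195
finger_force: 49.9
tcp [ 448.5 -317.9  164.1] box -118.0 -151.5 ang 85.52 F [ 0.  -0.1 -1.1] t 19.3 open 0.195
 shift [219.5 108.1  -0.8] yaw 0.0
yel 5 460 466 226 227
tcp px (np.float64(463.19018658179357), np.float64(224.3911403929852)) tcp+ -14 (np.float64(462.498575566423), np.float64(232.956499033937))
```

```bash
python3 -m crank '[[[30,15,-10],0,255],[[70,35,-12],0,255],[[110,55,-12],0,255],[[150,74,-12],0,255],[[190,94,-12],0,255],[[220,108,-12],0,255],[[220,108,-12],0,255],[[220,108,-12],0,255]]'; python3 -m crank '[[[0,0,20],0,255],[[0,0,50],0,255],[[0,0,72],0,255],[[0,0,72],0,255],[[0,0,72],0,255]]'
python3 - <<'E'
from h import *
go(box(-10,68),104,85.5); st=get_state(); t=np.array(st["eef_pos"])
s=cam("side"); print("tcp px",proj(s,t),"hole px",proj(s,[*box(-10,68)/1000,.052]),"pin tip px",proj(s,t-[0,0,.038]))
cv2.imwrite("pics/s8.png",cv2.resize(s["frame"][195:265,335:435],None,fx=7,fy=7,interpolation=cv2.INTER_CUBIC))
f=s["frame"]; 
for v in range(228,252,2): print(v,f[v,354:384].tolist() if 0 else [int(x) for x in f[v,354:386].mean(1)])
E
```

```text
time: 20.15
eef_pos: [0.5726, -0.1065, 0.1745]
tcp_rot: [0.734, 0.68, -0.001, -0.002]
contact_force: [0.0, 0.2, -0.7]
opening: 0.194
finger_force: 49.9
time: 20.65
eef_pos: [0.5729, -0.1083, 0.1044]
tcp_rot: [0.735, 0.678, -0.001, -0.001]
contact_force: [0.3, -0.7, -0.1]
opening: 0.196
finger_force: 49.9
tcp [ 572.9 -108.3  104.4] box -10.4 67.1 ang 85.43 F [ 0.3 -0.7 -0.1] t 20.65 open 0.196
 shift [0.9 0.4 0.4] yaw -0.1
tcp px (np.float64(366.6795851792481), np.float64(225.80721047683645)) hole px (np.float64(366.01510808398433), np.float64(245.61131266418133)) pin tip px (np.float64(366.4363157308036), np.float64(240.2775238758505))
228 [231, 230, 227, 224, 215, 216, 189, 161, 163, 135, 132, 135, 138, 142, 143, 143, 138, 109, 152, 159, 147, 107, 99, 97, 120, 127, 122, 103, 98, 100, 96, 94]
230 [230, 231, 232, 235, 241, 209, 155, 156, 162, 163, 165, 148, 136, 142, 167, 135, 102, 116, 111, 112, 113, 105, 112, 110, 127, 98, 99, 96, 94, 96, 98, 94]
232 [237, 223, 210, 185, 155, 169, 175, 161, 161, 163, 165, 142, 137, 147, 143, 103, 97, 96, 116, 99, 100, 96, 119, 102, 103, 102, 103, 97
[... 706 characters left out ...]
, 195, 211, 213, 211, 209, 211, 228, 227, 229, 227, 228, 232, 214, 135, 96, 98, 97, 94, 97, 98]
244 [215, 214, 218, 207, 209, 207, 209, 202, 127, 91, 93, 90, 92, 88, 84, 93, 107, 106, 105, 104, 105, 105, 116, 121, 112, 93, 93, 94, 97, 95, 96, 96]
246 [198, 199, 198, 199, 203, 205, 214, 166, 102, 99, 101, 99, 99, 105, 94, 92, 90, 104, 102, 118, 117, 118, 116, 116, 120, 96, 92, 94, 96, 98, 94, 95]
248 [212, 213, 214, 214, 213, 214, 221, 160, 98, 87, 89, 91, 88, 89, 92, 91, 90, 94, 91, 90, 91, 98, 100, 104, 105, 93, 94, 94, 97, 98, 95, 99]
250 [213, 213, 213, 212, 212, 214, 217, 203, 152, 135, 136, 138, 144, 142, 137, 132, 136, 130, 132, 133, 133, 129, 120, 101, 101, 96, 95, 95, 96, 97, 99, 98]
```

View pics/s8.png

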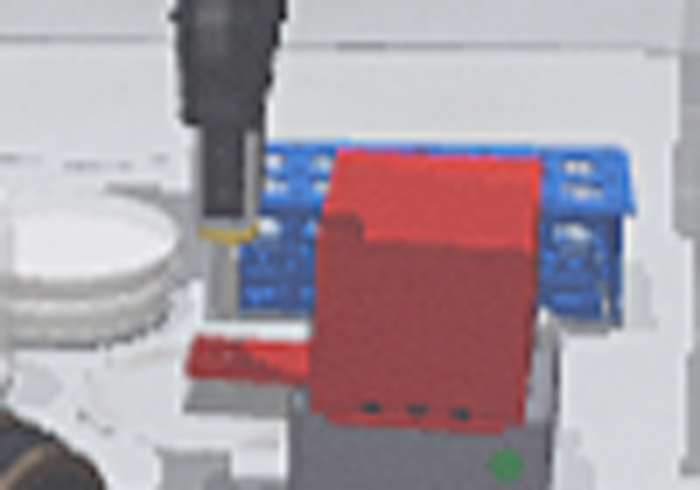

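Run:
```python
from h import *
s=cam("side"); f=s["frame"].astype(int)
P=lambda x,y,z: tuple(np.round(proj(s,[*box(x,y)/1000,z]),1))
print("ear corners",[P(x,82,z) for x in(-24,4) for z in(.047,.052)])
print("hood front top corners",P(-47,36,.113),P(-47,-36,.113),"foot",P(-47,36,.05),P(-47,-36,.05))
red=(f[...,2]>90)&(f[...,1]<75)&(f[...,0]<85)&(f[...,2]>1.6*f[...,1])
for v in list(range(217,256,2)): 
    u=np.nonzero(red[v,355:425])[0]+355; print(v,u.min() if len(u) else None,u.max() if len(u) else None,end="; ")
```

```text
ear corners [(np.float64(359.6), np.float64(249.5)), (np.float64(359.7), np.float64(247.6)), (np.float64(360.9), np.float64(244.9)), (np.float64(360.9), np.float64(243.0))]
hood front top corners (np.float64(378.4), np.float64(228.9)) (np.float64(409.5), np.float64(230.5)) foot (np.float64(377.8), np.float64(253.3)) (np.float64(408.4), np.float64(255.2))
217 384 391; 219 383 383; 221 None None; 223 382 411; 225 381 411; 227 381 411; 229 380 411; 231 381 411; 233 380 411; 235 380 410; 237 381 410; 239 380 410; 241 380 410; 243 380 410; 245 363 410; 247 362 410; 249 375 409; 251 380 409; 253 380 409; 255 387 406;
```

```bash
python3 -m crank '[[[-1.8,0,4],0,255],[[-1.8,0,8],0,255],[[-1.8,0,12],0,255],[[-1.8,0,12],0,255]]'; python3 -m crank '[[[0,0,3],0,255],[[0,0,6],0,255],[[0,0,6],0,255]]'; python3 -c "
from h import *
go(box(-10,68),58,85.5)"
```

```text
time: 21.15
eef_pos: [0.5731, -0.1089, 0.0925]
tcp_rot: [0.734, 0.679, -0.0, -0.001]
contact_force: [-0.6, -0.3, -1.6]
opening: 0.195
finger_force: 49.9
time: 21.45
eef_pos: [0.5733, -0.1089, 0.0865]
tcp_rot: [0.734, 0.679, -0.0, -0.001]
contact_force: [0.9, -0.5, -0.2]
opening: 0.191
finger_force: 49.9
tcp [ 573.3 -108.9   86.5] box -10.0 66.6 ang 85.53 F [ 0.9 -0.5 -0.2] t 21.45 open 0.191
 shift [ 1.4  0.  28.5] yaw 0.0
```

No contact yet with the tip about 3 mm below the ear's face; carry on down in small steps.

```bash
python3 -m crank '[[[0,0,2],0,255],[[0,0,4],0,255],[[0,0,4],0,255]]'; python3 -m crank '[[[0,0,2],0,255],[[0,0,4],0,255],[[0,0,4],0,255]]'; python3 -m crank '[[[0,0,2],0,255],[[0,0,4],0,255],[[0,0,4],0,255]]'
```

```text
time: 21.75
eef_pos: [0.5734, -0.1091, 0.0828]
tcp_rot: [0.734, 0.679, -0.0, -0.0]
contact_force: [0.5, 0.6, -0.6]
opening: 0.195
finger_force: 49.9
time: 22.05
eef_pos: [0.5734, -0.1091, 0.0788]
tcp_rot: [0.734, 0.679, -0.0, -0.0]
contact_force: [0.6, -0.8, 0.1]
opening: 0.192
finger_force: 49.9
time: 22.35
eef_pos: [0.5734, -0.1091, 0.0748]
tcp_rot: [0.734, 0.679, -0.0, -0.0]
contact_force: [0.2, -0.2, 0.0]
opening: 0.191
finger_force: 49.9
```

```bash
python3 -m crank '[[[0,0,3],0,255],[[0,0,6],0,255],[[0,0,6],0,255]]'; python3 -m crank '[[[0,0,3],0,255],[[0,0,6],0,255],[[0,0,8],0,255],[[0,0,8],0,255]]'; python3 -m crank '[[[0,0,2],0,255],[[0,0,2],0,255]]'
```

```text
time: 22.65
eef_pos: [0.5732, -0.109, 0.0685]
tcp_rot: [0.734, 0.679, -0.0, -0.0]
contact_force: [-0.7, -0.1, -0.9]
opening: 0.194
finger_force: 49.9
time: 23.05
eef_pos: [0.5733, -0.1091, 0.0607]
tcp_rot: [0.734, 0.679, -0.0, -0.0]
contact_force: [-0.2, -0.7, 0.2]
opening: 0.192
finger_force: 49.9
time: 23.25
eef_pos: [0.5735, -0.1091, 0.0589]
tcp_rot: [0.734, 0.679, -0.0, -0.0]
contact_force: [0.3, 0.0, -1.2]
opening: 0.195
finger_force: 49.9
```

```bash
python3 -m crank '[[[0,0,1],0,255],[[0,0,1],0,255]]'; python3 -m crank '[[[0,0,0],0,180],[[0,0,0],0,130],[[0,0,0],0,110],[[0,0,0],0,110],[[0,0,0],0,110],[[0,0,-20],0,110],[[0,0,-60],0,110],[[0,0,-100],0,110],[[0,0,-120],0,110],[[0,0,-120],0,110]]'
python3 - <<'E'
from h import *
s=cam("side"); f=s["frame"].astype(int); b,g,r=f[...,0],f[...,1],f[...,2]; p=cloud(s)
m=(r>110)&(g>80)&(b<.5*r)&(r-g<90); m[:200]=0;m[265:]=0;m[:,:345]=0;m[:,390:]=0
v,u=np.nonzero(m); print("yel",len(u),u.min(),u.max(),v.min(),v.max()); q=p[v,u]; print(np.percentile(q,[3,50,97],axis=0).round(4).tolist())
for z in(.052,.088): print(z,proj(s,[.5733,-.109,z]))
hood(); go(box(-150,68),178,85.5)
t=cam("top"); f=t["frame"].astype(int); p=cloud(t); print("bottles/pen colours: compare depth to start"); d=np.load("top0.npz"); 
D=np.abs(p[...,2]-d["p"][...,2])>.012; D&=(d["r"]>0)&(t["range_z"]>0); n,l,sx,c=cv2.connectedComponentsWithStats(cv2.erode(D.astype(np.uint8),np.ones((3,3)))); print([(sx[i].tolist()) for i in range(1,n) if sx[i,4]>8 and 90<sx[i,1]<330])
E
```

```text
time: 23.45
eef_pos: [0.5738, -0.1092, 0.0584]
tcp_rot: [0.734, 0.679, 0.0, 0.0]
contact_force: [-0.8, -0.1, -0.8]
opening: 0.194
finger_force: 50.0
time: 24.45
eef_pos: [0.576, -0.11, 0.1829]
tcp_rot: [0.734, 0.679, 0.002, 0.004]
contact_force: [0.6, 0.0, 0.4]
opening: 0.57
finger_force: 0.0
yel 101 363 371 232 247
[[0.5608, -0.1173, 0.0546], [0.5658, -0.11, 0.0702], [0.573, -0.1027, 0.09]]
0.052 (np.float64(366.6202092565489), np.float64(245.6375036634942))
0.088 (np.float64(366.85134192717345), np.float64(232.03808333433955))
ear 14 [ 0.562 -0.109  0.052] z [0.05  0.104]
tcp [ 573.4 -109.1  177.8] box -9.9 66.5 ang 85.52 F [ 0.5  0.4 -0.8] t 24.55 open 0.568
 shift [   1.6 -140.1   -0.2] yaw 0.0
bottles/pen colours: compare depth to start
[[174, 140, 466, 340, 45555], [473, 262, 8, 6, 32]]
```

```bash
python3 -m crank '[[[0,0,-40],0,110],[[-50,-10,-80],0,110],[[-100,-30,-80],0,110],[[-150,-60,-80],0,110],[[-200,-90,-80],0,110],[[-250,-130,-80],0,110],[[-300,-150,-80],0,110],[[-300,-150,-80],0,110],[[-300,-150,-80],0,110],[[-300,-150,-80],0,110]]'
python3 - <<'E'
from h import *
go(box(-150,68),178)
for n in("top","side"):
    t=cam(n); p=cloud(t); d=np.load(n+"0.npz")
    D=(np.abs(t["frame"].astype(int)-d["f"].astype(int)).max(-1)>50); k,l,sx,c=cv2.connectedComponentsWithStats(cv2.morphologyEx(D.astype(np.uint8),cv2.MORPH_OPEN,np.ones((2,2))))
    print(n,[(sx[i].tolist(),p[l==i].mean(0).round(2).tolist()) for i in range(1,k) if sx[i,4]>12 and 90<c[i][1]<330])
f=t["frame"].astype(int); b,g,r=f[...,0],f[...,1],f[...,2]; p=cloud(t)
m=(r>110)&(g>80)&(b<.5*r)&(r-g<90); m[:200]=0;m[265:]=0;m[:,:345]=0;m[:,390:]=0
v,u=np.nonzero(m); print("pin",u.min(),u.max(),v.min(),v.max())
E
```

```text
time: 25.6
eef_pos: [0.3995, -0.3966, 0.2556]
tcp_rot: [0.735, 0.678, 0.001, -0.002]
contact_force: [0.1, 0.4, -0.4]
opening: 0.568
finger_force: 0.0
tcp [ 399.5 -396.6  255.6] box -160.7 -233.8 ang 85.37 F [ 0.1  0.4 -0.4] t 25.6 open 0.568
 shift [301.6  10.2  78.8] yaw None
top [([383, 207, 9, 11, 69], [0.57, -0.11, 0.07]), ([415, 228, 225, 206, 16926], [0.33, -0.29, 0.55]), ([471, 262, 12, 11, 100], [0.45, -0.32, 0.05])]
side [([185, 0, 200, 259, 29674], [0.64, 0.08, 0.32]), ([516, 98, 25, 5, 58], [0.41, -0.42, 0.44]), ([519, 106, 13, 2, 26], [0.37, -0.4, 0.43]), ([498, 106, 43, 88, 2031], [0.38, -0.4, 0.37]), ([197, 109, 7, 4, 22], [0.07, 0.13, 0.48]), ([215, 123, 2, 11, 22], [0.12, 0.12, 0.45]), ([221, 144, 3, 7, 19], [0.12, 0.12, 0.42]), ([365, 232, 8, 16, 102], [0.59, -0.11, 0.06]), ([210, 260, 39, 34, 648], [0.03, 0.09, 0.24]), ([456, 261, 11, 18, 147], [0.51, -0.33, 0.02]), ([319, 268, 29, 69, 861], [-0.02, -0.08, 0.23]), ([246, 296, 5, 23, 84], [0.21, 0.11, 0.08]), ([489, 312, 19, 11, 115], [0.33, -0.39, 0.0])]
pin 363 371 231 247
```

```bash
python3 -c "
from plant import ctrl
print(ctrl.sign_off())"
```

```text
the job is handed in; nothing more can be done
None
```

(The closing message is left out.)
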